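Unlatch the station music box and hold its roof up

ROBOT

A 6-joint arm with a two-finger parallel gripper is mounted at the origin on the work surface. World frame = base frame: x ahead of the robot, y to its left, z up, the work surface at z = 0. Lengths are in mm, angles in degrees, forces in N, time in s.
With the tool pointing down it reaches from about 350 to 850 mm from the base axis. Payload 8.1 kg.
Tool frame: the origin (TCP) lies at the very end of the fingers, on their centre line; the grasp point (between the pads) lies 19 mm behind it (r.grasp_offset is the distance from the TCP to the grasp point, in mm); z points along the fingers, y is the line along which they close (so a half turn about z gives the same grasp; the last joint's range is limited). The gripper opens to 85 mm and grips with 20 to 120 N. Pads are 22 mm wide; open, the fingers measure 114 mm over their backs; the gripper's body (76 mm by 85 mm) begins 54 mm behind the grasp point. The pads swing forward as they close: fully open they stand 13 mm farther back than shut.
Start: joints at [-71.471, 7.471, 85.268, -0, 87.261, -4.893], TCP at [238.525, -550.555, 231.292] pointing down, gripper open.
Joint ranges: [-169.43, 169.43], [-51.17, 129.36], [1.28, 143.12], [-76.62, 256.62], [0, 156.53], [-152.29, 152.29]. Speed limits (degrees/s): [136.94, 136.94, 159.86, 180, 180, 180].

INTERFACE

Orientations are given as [roll, pitch, yaw] about the fixed x, y, z axes, in that order (R = Rz(yaw) Ry(pitch) Rx(roll)).
In Python, from bench import r gives the robot as it stands.
- The arm moves only by the tool carry_out, never from a script. Its argument "commands" is a list of rows, each an object with "jaw": the finger opening in m, from 0 to 0.0854; "translation": the shift along the tool's x, y, z in m, a list of three; "spin": the turn about the tool's z in rad. A call has exactly 8 rows; each row shifts and turns the commanded pose from where the row before left it, along the tool's axes as they then stand; what a row does not reach is not made up. A row lasts 1/12 s, in which the tool goes at most 41.7 mm and 7.16 degrees, less where a joint would pass 70% of its speed; a pose out of reach is approached as far as the arm can. A call is refused whole if a number of a shift passes 0.0417 or a number of a turn 0.125, either way. A call with a gripper value outside its range is refused whole. The fingers move at their own pace and stop on an object; "squeeze" is the grip in N (left out, the last holds). Time passes only in rows, so rows that do not move let the fingers close, or fill a call up. It gives the time, the measured TCP pose, the force, the opening and the grip force at its end, in the units of the state.
- r.sense(): the state, without advancing time (a new reading comes with each control period).
- r.snapshot(name): name is "scene" or "top" or "wrist"; returns a dict with "pixels" (420x560x3 uint8, blue, green, red), "K" (3x3 intrinsics, pixels), "extrinsics" (4x4, takes a point from camera to world coordinates). Camera axes: x right, y down, z forward; pixel columns grow to the right and rows downward; lengths in mm; the calibration is good to about 2 mm. A picture is of the moment at which its call begins. There is no depth.
- r.hand_in(): hands the job in; it is judged then, once.
Trained networks look in a picture, given as the dict that the camera call returned (one of the last four; its "shot" number tells which), for a name from the list of things; names that differ only in an ending like _2 or _b are one class to them, and where a whole thing is asked for, a point or a joint stands for the part that bears it (a point fixed in the world has none). Each returns a list of dicts, best first, with "score" (0 to 1); they miss things now and then, are a little off and sometimes report something else, mostly with a low value. They report only what shows in the picture. A call takes as long as a camera call. They do not tell look-alikes from the thing itself.
- r.spot_in(picture, target): "xy" ([column, row] in pixels, amid what is visible of it).
- r.regions_of(picture, target): "pixels" (420x560 bool, what is visible of it) and "xy" ([column, row] in pixels, amid what is visible of it).
- r.landmark_of(picture, target): "xy" ([column, row] in pixels: a listed point, or the origin of a listed thing).
The state is a dict: "time": time; "joint_pos": joint angles; "qd": joint speeds; "joint_efforts": joint torques, N m; "tool_pos": TCP position; "tcp_rot": TCP orientation; "ft_force": force on the tool from outside, world axes, zero at the start; "wrist_torque": the same for the moment, N m; "finger_gap": finger opening in mm; "grip_force": force on a finger pad.
Only numpy, scipy, OpenCV 4.12 (cv2) and the standard library are available. Lean on these libraries where they do the work, as an engineer would, in place of code of your own. Each camera call takes 0.05 s, during which the arm holds its last target. There are 200 camera calls.

TASK

I want to change the batteries in the station music box in the tray: turn the knob on its roof anticlockwise until the pointed end of its wing is in line with the raised strip on the roof, which frees the latch, and then lift the roof off. Raise it straight up until it is about ten centimetres above where it sat, and keep it there over the station, level and still, so that I can reach in underneath; you finish while holding it up. Leave the other toys where they are.

Things in the scene. Friction and masses are not known exactly. Their poses are not given: they have to be found in the camera images.
- station: fixed lower part of the wooden station music box: platform 115 x 170 x 10 mm (x, y, z), house walls 90 x 130 mm outside, 6 mm thick, open on top. Origin: centre of its underside, on the tray's floor 6 mm above the oak floor; z up, y along the long side; wall tops at z = 85 mm. Inside, a bridge plate (underside at z = 66 mm) has an oblong slot 48 mm (y) by 16 mm (x) for the latch bar
- roof: lift-off wooden roof, about 0.25 kg with its knob: eaves 115 x 160 mm, sloping in to a flat deck 66 x 104 mm (x, y) 36 mm above its origin (centre of the eaves' underside). Seated, it lies 85 mm above the station's origin, axes parallel to the station's. Four blocks, 8 mm deep, inside the wall corners stop it sliding or turning until lifted. Latched, it rises about 3 mm at most
- knob (a joint): angle (rad) of the aluminium knob on the roof's deck, growing anticlockwise from above. 0: the wing's pointed end is along the roof's +x, at a round stud (closed); 1.571: along the roof's +y, at the raised strip (open). No click or stop there: it turns on to a stop at 2.4; latch free within 0.15 of 1.571, caught if over 0.35 off. Starts at 0.15 to 0.85; stays where left (friction 0.04 N m)
- knob_grip (a point): where to grip the knob: on its axis, 28 mm above the roof's deck; x along the wing towards its pointed end, z up. The wing is an upright bar 12 mm thick, 48 mm long (22 mm from the axis to the blunt end, 26 to the pointed), its top 33 mm above the deck; below it a black round skirt, 45 mm across, reaches 6.5 mm above the deck. The roof's centre of mass is on the knob's axis, so it hangs level
- open_mark (a point): middle of the raised aluminium strip on the roof's deck (4 x 20 mm, 1 mm high, along the roof's y), 39 mm from the knob's axis along the roof's +y
- helicopter: the blue plastic toy helicopter, about 155 mm long with a 150 mm rotor, 84 mm high; loose; origin between its skids at the underside. A bystander
- wagon: the red wooden mail wagon, 121 mm long, 72 mm wide, 72 mm high, on four wheels; loose; origin at the underside centre. A bystander
- tunnel: the glass marble tunnel, a glass tube 48 mm across and 110 mm long (along its own y) on two wooden saddles, 56 mm high; loose; origin at the underside centre. A bystander
- gate: the small aluminium crossing gate, base 44 x 50 mm, post 56 mm high with a hinged boom 110 mm long that reaches along its own -y; loose; origin at the underside of the base. A bystander
- marble_dish: a white ceramic dish 72 mm across, about 28 mm high with its glass marbles; loose; origin at the underside centre. A bystander
- tree: a turned wooden toy tree, 44 mm across, 78 mm high; loose; origin at the underside centre. A bystander
- parcel: a small cardboard toy parcel 36 x 30 x 24 mm; loose; origin at the underside centre. A bystander
Mind the look-alikes: they are no part of the job. Leave any green or orange look-alike of the roof alone.

How it is judged (in metres and radians):
On the way, in this order (a step that is already met when the one before it is completed fails the run):
1. the knob points at the strip while the roof still sits on the walls (value of joint knob between 1.421 and 1.721 rad and z of roof in the frame of station below 0.091 m), for 0.1 s.
2. the roof is lifted clear of the walls, held by the fingers (z of roof in the frame of station above 0.155 m and contact force between the fingers and roof above 1 N and contact force between roof and station below 0.1 N), for 0.2 s.
At the end, for the whole second after the job is handed in: The fingers hold the roof 70 to 140 mm above its seat, its middle within 35 mm of the station's middle seen from above, level within 5 degrees, still (below 20 mm/s and 0.15 rad/s) and touching no part of the station (all of step 2 and z of roof in the frame of station below 0.225 m and horizontal distance between roof and station below 0.035 m and angle between roof's own z axis and vertical below 0.087 rad and linear speed of roof below 0.02 m/s and angular speed of roof below 0.15 rad/s); the arm keeps its last pose, push and grip.
It fails at once if the roof is tipped by more than 15 degrees (angle between roof's own z axis and vertical above 0.262 rad).
It fails at once if another toy is pushed more than 25 mm out of its place (distance of any of helicopter, wagon, tunnel, gate, marble_dish, tree, parcel from where it was at the start of the episode above 0.025 m).
It also fails if it takes over 35 s, if anything falls off the work surface, if the arm or the gripper's body presses on something with over 40 N, if the wrist force passes 120 N, or if a joint passes its speed limit or range.

## Working session

There is one attempt and no reset: what is moved stays moved. The work goes in short steps, Python scripts to look and compute and a tool call to move; the robot and the scene stay as the last step left them, time stands still between calls to the robot, and variables do not carry over. Pictures are saved under pics/ and viewed, at most 10 in all, crops included, and the job is handed in when it is done.

Besides the shell and the picture viewer there is one more tool, called by a JSON object that holds its "api" and its "payload", one argument or row to a line. carry_out: Moves the arm, as the interface text tells. Its arguments: {"type":"object","properties":{"commands":{"type":"array","items":{"type":"object","properties":{"jaw":{"type":"number"},"translation":{"type":"array","items":{"type":"number"}},"spin":{"type":"number"}}}},"squeeze":{"type":"number"}},"required":["commands"]}

```bash
mkdir -p pics
cat > h.py <<'E'
import numpy as np, cv2
from bench import r
def ray(p,xy):
    d=np.linalg.inv(p["K"])@[xy[0],xy[1],1]; T=np.array(p["extrinsics"]); d=T[:3,:3]@d
    return T[:3,3],d/np.linalg.norm(d)
def tri(rays):
    A=sum(np.eye(3)-np.outer(d,d) for o,d in rays); b=sum((np.eye(3)-np.outer(d,d))@o for o,d in rays)
    return np.linalg.solve(A,b)
def atz(p,xy,z):
    o,d=ray(p,xy); return o+d*(z-o[2])/d[2]
def proj(p,X):
    T=np.linalg.inv(np.array(p["extrinsics"])); c=T[:3,:3]@X+T[:3,3]; q=p["K"]@c; return q[:2]/q[2]
E
python3 - <<'E'
from h import *
P={n:r.snapshot(n) for n in("scene","top","wrist")}
for n,p in P.items():
    cv2.imwrite(f"pics/{n}0.png",p["pixels"])
    for t in("roof","knob_grip","open_mark","station"):
        print(n,t,[(np.round(x["xy"],1).tolist(),round(x["score"],2)) for x in r.landmark_of(p,t)])
a=np.hstack([P["scene"]["pixels"],P["top"]["pixels"]]); cv2.imwrite("pics/both.png",cv2.resize(a,(800,300),interpolation=cv2.INTER_AREA))
E
```

```text
scene roof [([325.8, 196.3], 0.93), ([263.0, 142.7], 0.8), ([412.5, 179.4], 0.69), ([104.7, 235.4], 0.58), ([173.5, 303.4], 0.58)]
scene knob_grip [([95.2, 216.7], 0.88), ([332.2, 176.9], 0.78), ([260.6, 125.9], 0.71), ([417.5, 160.6], 0.61), ([330.4, 311.2], 0.4)]
scene open_mark [([96.4, 213.9], 0.94), ([402.2, 158.9], 0.75), ([249.2, 136.4], 0.72), ([345.0, 182.5], 0.62)]
scene station [([327.7, 216.6], 0.67)]
top roof [([216.7, 300.8], 0.89), ([399.3, 300.1], 0.66), ([146.9, 163.5], 0.61), ([232.9, 183.3], 0.6)]
top knob_grip [([214.6, 301.0], 0.67), ([139.7, 159.1], 0.56), ([234.7, 180.4], 0.54), ([407.0, 307.0], 0.5), ([256.8, 126.6], 0.5)]
top open_mark [([227.3, 309.9], 0.91), ([218.7, 179.1], 0.89), ([399.9, 320.9], 0.84), ([142.4, 174.1], 0.78)]
top station []
wrist roof []
wrist knob_grip []
wrist open_mark []
wrist station []
```

View pics/top0.png

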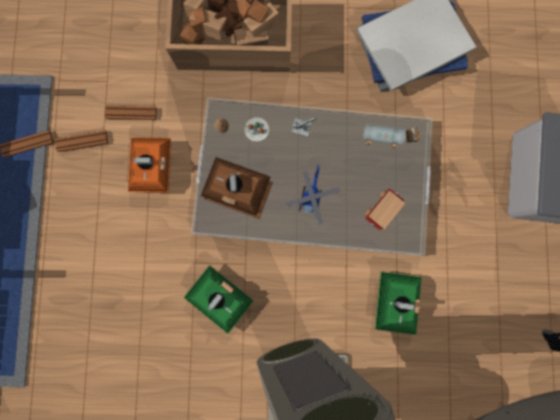

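View pics/scene0.png

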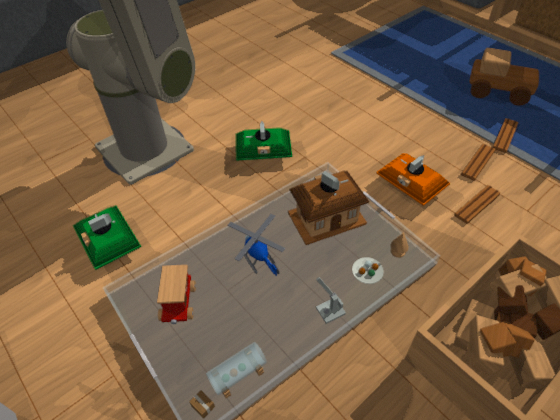

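Candidates for the roof are brown in the tray (top 236,186; scene 330,190), green (top 218,300 and 400,302) and orange (top 148,163). The brown one fits: it sits on the station walls inside the tray, while the others lie on the floor outside it. I'll check this in an enlarged crop.

Run:
```python
from h import *
a=r.snapshot("top"); b=r.snapshot("scene")
c1=cv2.resize(a["pixels"][145:230,190:285],None,fx=4.2,fy=4.2,interpolation=cv2.INTER_CUBIC)
c2=cv2.resize(b["pixels"][160:245,280:375],None,fx=4.2,fy=4.2,interpolation=cv2.INTER_CUBIC)
cv2.imwrite("pics/crop1.png",np.hstack([c1,c2]))
def near(p,t,xy):
    return min((x["xy"] for x in r.landmark_of(p,t)),key=lambda q:np.hypot(*(np.array(q)-xy)))
for t in("knob_grip","open_mark","roof"):
    u=near(a,t,(235,184)); v=near(b,t,(330,185)); X=tri([ray(a,u),ray(b,v)])
    print(t,u,v,X.round(1),proj(a,X)-u,proj(b,X)-v)
print("deck-z open_mark",atz(a,near(a,"open_mark",(235,184)),128),"knob z155",atz(a,near(a,"knob_grip",(235,184)),155))
for x in r.regions_of(a,"roof"):
    if np.hypot(*(np.array(x["xy"])-(235,184)))<20:
        m=x["pixels"].astype(np.uint8); c=max(cv2.findContours(m,0,2)[0],key=cv2.contourArea)
        w=np.array([atz(a,q[0],91)[:2] for q in c],np.float32); print("rect",cv2.minAreaRect(w))
print(a["extrinsics"].round(2))
print(r.sense()["tcp_rot"])
w=r.snapshot("wrist"); T=np.array(w["extrinsics"]); print("wristcam",T.round(3), w["K"])
```

```text
knob_grip [232.6, 179.1] [333.2, 177.9] [568.7 211.  157.4] [-0.29857753 -0.24354247] [-0.41503169  0.08291092]
open_mark [219.4, 178.4] [345.4, 185.1] [576.7 250.6 112.2] [0.10024249 0.08234733] [ 0.13940822 -0.02950872]
roof [230.7, 184.7] [328.6, 195.4] [561.  218.7  87.6] [1.68218551 1.31516732] [ 2.31761663 -0.47679949]
deck-z open_mark [574.18725531 248.4069976  128.        ] knob z155 [568.48758844 210.48013034 155.        ]
rect ((560.9871826171875, 211.16282653808594), (161.2605743408203, 116.28199768066406), 71.07666015625)
[[ 2.00000e-02 -9.90000e-01  1.10000e-01  3.95990e+02]
 [-1.00000e+00 -2.00000e-02  0.00000e+00  8.60300e+01]
 [ 0.00000e+00 -1.10000e-01 -9.90000e-01  1.16164e+03]
 [ 0.00000e+00  0.00000e+00  0.00000e+00  1.00000e+00]]
[-1.79997962e+02 -7.08900576e-04  2.34220343e+01]
wristcam [[ 3.98000e-01 -8.72000e-01 -2.86000e-01  3.11641e+02]
 [-9.18000e-01 -3.78000e-01 -1.23000e-01 -5.18090e+02]
 [-1.00000e-03  3.11000e-01 -9.50000e-01  3.74057e+02]
 [ 0.00000e+00  0.00000e+00  0.00000e+00  1.00000e+00]] [[316.15792519   0.         278.72744857]
 [  0.         316.15792519 210.71059683]
 [  0.           0.           1.        ]]
```

View pics/crop1.png

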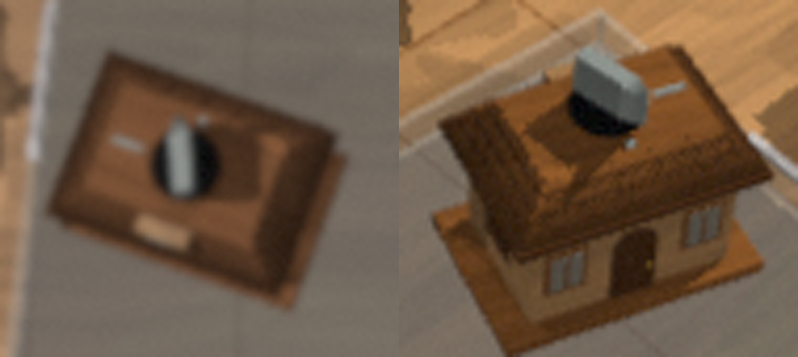

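The crop confirms it: the brown roof sits on the house walls, with the wing at crop (180,155) and the strip at (125,143). The knob measures about (568.6, 210.7, 157), against 155 expected. The roof's +y points at a yaw of about 71°. Moving to above the knob.

{"api": "carry_out", "payload": {
  "commands": [
    {"jaw":0.05,"translation":[0.0252,-0.0236,0],"spin":0},
    {"jaw":0.05,"translation":[0.0252,-0.0236,0],"spin":0},
    {"jaw":0.05,"translation":[0.0252,-0.0236,0],"spin":0},
    {"jaw":0.05,"translation":[0.0252,-0.0236,0],"spin":0},
    {"jaw":0.05,"translation":[0.0252,-0.0236,0],"spin":0},
    {"jaw":0.05,"translation":[0.0252,-0.0236,0],"spin":0},
    {"jaw":0.05,"translation":[0.0252,-0.0236,0],"spin":0},
    {"jaw":0.05,"translation":[0.0252,-0.0236,0],"spin":0}
  ]
}}

```text
time: 2.02
tool_pos: [348.8, -295.7, 231.5]
tcp_rot: [180.0, -0.0, 23.4]
ft_force: [1.3, 0.1, -0.4]
finger_gap: 50.0
grip_force: 0.0
```

{"api": "carry_out", "payload": {
  "commands": [
    {"jaw":0.05,"translation":[0.0252,-0.0236,0],"spin":0},
    {"jaw":0.05,"translation":[0.0252,-0.0236,0],"spin":0},
    {"jaw":0.05,"translation":[0.0252,-0.0236,0],"spin":0},
    {"jaw":0.05,"translation":[0.0252,-0.0236,0],"spin":0},
    {"jaw":0.05,"translation":[0.0252,-0.0236,0],"spin":0},
    {"jaw":0.05,"translation":[0.0252,-0.0236,0],"spin":0},
    {"jaw":0.05,"translation":[0.0252,-0.0236,0],"spin":0},
    {"jaw":0.05,"translation":[0.0252,-0.0236,0],"spin":0}
  ]
}}

```text
time: 2.68
tool_pos: [458.9, -42.1, 231.6]
tcp_rot: [180.0, -0.0, 23.4]
ft_force: [0.9, -0.4, 0.2]
finger_gap: 50.0
grip_force: 0.0
```

{"api": "carry_out", "payload": {
  "commands": [
    {"jaw":0.05,"translation":[0.0252,-0.0236,0],"spin":0},
    {"jaw":0.05,"translation":[0.0252,-0.0236,0],"spin":0},
    {"jaw":0.05,"translation":[0.0252,-0.0236,0],"spin":0},
    {"jaw":0.05,"translation":[0.0252,-0.0236,0],"spin":0},
    {"jaw":0.05,"translation":[0.0252,-0.0236,0],"spin":0},
    {"jaw":0.05,"translation":[0.0252,-0.0236,0],"spin":0},
    {"jaw":0.05,"translation":[0.0252,-0.0236,0],"spin":0},
    {"jaw":0.05,"translation":[0.0252,-0.0236,0],"spin":0}
  ]
}}

```text
time: 3.35
tool_pos: [568.8, 211.4, 231.3]
tcp_rot: [180.0, -0.0, 23.4]
ft_force: [0.4, -1.1, 0.0]
finger_gap: 50.1
grip_force: 0.0
```

{"api": "carry_out", "payload": {
  "commands": [
    {"jaw":0.05,"translation":[0,0,0],"spin":0.12},
    {"jaw":0.05,"translation":[0,0,0],"spin":0.12},
    {"jaw":0.05,"translation":[0,0,0],"spin":0.11},
    {"jaw":0.05,"translation":[0,0,0],"spin":0},
    {"jaw":0.05,"translation":[0,0,0],"spin":0},
    {"jaw":0.05,"translation":[0,0,0],"spin":0},
    {"jaw":0.05,"translation":[0,0,0],"spin":0},
    {"jaw":0.05,"translation":[0,0,0],"spin":0}
  ]
}}

```text
time: 4.02
tool_pos: [568.4, 209.4, 231.4]
tcp_rot: [-180.0, -0.0, 3.4]
ft_force: [-0.3, 0.6, 0.0]
finger_gap: 49.8
grip_force: 0.0
```

Run:
```python
from h import *
w=r.snapshot("wrist"); cv2.imwrite("pics/w1.png",w["pixels"])
np.savez("w1.npz",K=w["K"],extrinsics=w["extrinsics"],pixels=w["pixels"])
b=r.snapshot("scene")
for t in("knob_grip","open_mark","roof"):
    L=[(np.round(x["xy"],1).tolist(),round(x["score"],2)) for x in r.landmark_of(w,t)]; print(t,L)
    for q,_ in L: print("  z128",atz(w,q,128).round(1)[:2],"z155",atz(w,q,155).round(1)[:2])
```

```text
knob_grip [([276.4, 231.0], 0.65)]
  z128 [549.4 211.1] z155 [560.2 211.5]
open_mark [([232.4, 201.4], 0.64), ([17.5, 156.1], 0.56)]
  z128 [573.  248.2] z155 [581.2 244.6]
  z128 [599.6 415.3] z155 [604.9 393.3]
roof [([276.4, 203.4], 0.88), ([35.5, 109.5], 0.56)]
  z128 [573.5 212.5] z155 [581.6 212.8]
  z128 [635.3 395.1] z155 [636.7 375.4]
```

View pics/w1.png

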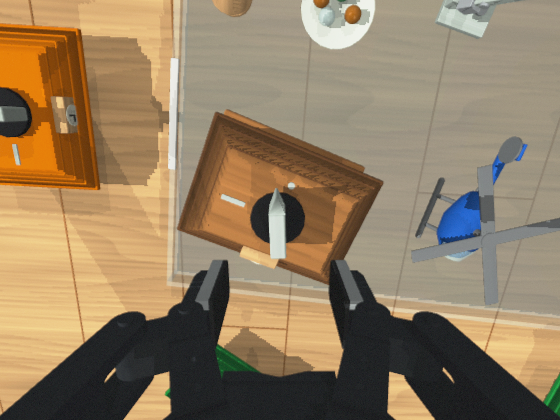

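The wrist view shows the skirt's centre near (277,215), the wing from (276,190) at its point to (278,257) at the blunt end, and the strip from (221,196) to (245,206). The stud is at (292,186).

Run:
```python
from h import *
w=dict(np.load("w1.npz")); im=w["pixels"]
hsv=cv2.cvtColor(im,cv2.COLOR_BGR2HSV); reg=np.zeros(im.shape[:2],bool); reg[180:262,205:310]=1
def comp(m,seed):
    n,l,s,c=cv2.connectedComponentsWithStats((m&reg).astype(np.uint8))
    d=[1e9]+[np.hypot(*(c[i]-seed))+ (1e3 if s[i,4]<15 else 0) for i in range(1,n)]; i=int(np.argmin(d)); ys,xs=np.where(l==i); return np.c_[xs,ys],c[i],s[i]
gray=(hsv[...,1]<60)&(hsv[...,2]>100); blk=im.max(2)<50
for nm,m,s,z in(("wing",gray,(277,225),161),("strip",gray,(233,201),128),("stud",gray,(292,186),128)):
    p,c,st=comp(m,s); W=np.array([atz(w,q,z)[:2] for q in p],np.float32)
    print(nm,c.round(1),st,W.mean(0).round(1),[np.round(x,1) for x in cv2.minAreaRect(W)])
p,c,st=comp(blk,(277,215)); h=cv2.convexHull(p.astype(np.int32)); (cx,cy),rr=cv2.minEnclosingCircle(h); print("skirt",cx,cy,rr,st,atz(w,(cx,cy),133.5))
for ends in(((276.5,188),(278,257)),): print([atz(w,e,160).round(1) for e in ends])
print([atz(w,e,91).round(1)[:2].tolist() for e in((218,112),(382,182),(180,229))])
cv2.imwrite("pics/w1c.png",cv2.resize(im[170:270,200:320],None,fx=6,fy=6,interpolation=cv2.INTER_CUBIC)[:600])
```

```text
wing [276.8 226.7] [ 268  188   18   71 1019] [565.7 211.5] [array([567.8, 211.8]), array([53.7, 12.1]), np.float64(3.8)]
strip [232.4 199.9] [221 194  24  13 125] [574.3 248.2] [array([574.2, 248.1]), array([19.5,  4.3]), np.float64(71.3)]
stud [291.  185.4] [288 182   7   8  41] [589.1 201.7] [array([589.1, 201.7]), array([5.2, 5.1]), np.float64(49.4)]
skirt 284.0 217.0 24.33115005493164 [280 193  25  49 704] [564.06913537 205.75620322 133.5       ]
[array([594.3, 213.4, 160. ]), array([541.4, 209.2, 160. ])]
[[640.8, 266.7], [588.6, 116.8], [531.0, 303.1]]
```

View pics/w1c.png

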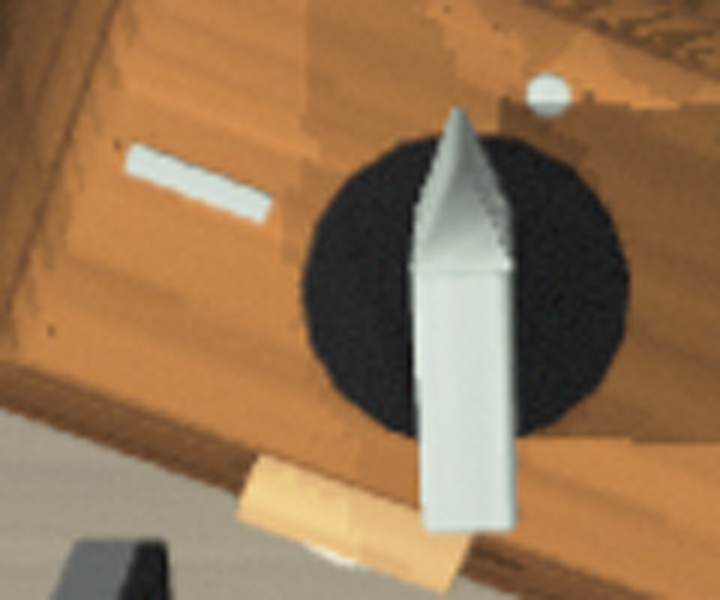

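The estimates agree: axis (562.5, 211.1), wing yaw about 4.5°, strip yaw about 71.3° (from its own axis and from the stud), and knob angle about 0.41 rad, which is in range. Descending and gripping.

{"api": "carry_out", "payload": {
  "commands": [
    {"jaw":0.05,"translation":[-0.0059,-0.0019,0],"spin":-0.02},
    {"jaw":0.05,"translation":[0,0,0.02],"spin":0},
    {"jaw":0.05,"translation":[0,0,0.02],"spin":0},
    {"jaw":0.05,"translation":[0,0,0.02],"spin":0},
    {"jaw":0.05,"translation":[0,0,0.018],"spin":0},
    {"jaw":0.05,"translation":[0,0,0.015],"spin":0},
    {"jaw":0.05,"translation":[0,0,0],"spin":0},
    {"jaw":0.05,"translation":[0,0,0],"spin":0}
  ]
}}

```text
time: 4.93
tool_pos: [561.3, 211.0, 137.5]
tcp_rot: [180.0, 0.1, 4.6]
ft_force: [0.1, 0.5, 0.8]
finger_gap: 49.9
grip_force: 0.0
```

{"api": "carry_out", "payload": {
  "commands": [
    {"jaw":0.0,"translation":[0,0,0],"spin":0},
    {"jaw":0.0,"translation":[0,0,0],"spin":0},
    {"jaw":0.0,"translation":[0,0,0],"spin":0},
    {"jaw":0.0,"translation":[0,0,0],"spin":0},
    {"jaw":0.0,"translation":[0,0,0],"spin":0},
    {"jaw":0.0,"translation":[0,0,0],"spin":0},
    {"jaw":0.0,"translation":[0,0,0],"spin":0},
    {"jaw":0.0,"translation":[0,0,0],"spin":0}
  ],
  "squeeze": 50
}}

```text
time: 5.6
tool_pos: [563.3, 211.4, 140.1]
tcp_rot: [-180.0, -0.1, 4.5]
ft_force: [-1.0, -0.3, 6.5]
finger_gap: 10.7
grip_force: 49.8
```

{"api": "carry_out", "payload": {
  "commands": [
    {"jaw":0.0,"translation":[0,0,0],"spin":-0.08},
    {"jaw":0.0,"translation":[0,0,0],"spin":-0.08},
    {"jaw":0.0,"translation":[0,0,0],"spin":-0.08},
    {"jaw":0.0,"translation":[0,0,0],"spin":-0.08},
    {"jaw":0.0,"translation":[0,0,0],"spin":-0.08},
    {"jaw":0.0,"translation":[0,0,0],"spin":-0.08},
    {"jaw":0.0,"translation":[0,0,0],"spin":-0.08},
    {"jaw":0.0,"translation":[0,0,0],"spin":-0.08}
  ]
}}

```text
time: 6.27
tool_pos: [563.0, 212.2, 140.1]
tcp_rot: [-180.0, -0.2, 41.4]
ft_force: [-2.3, 3.2, 6.8]
finger_gap: 11.1
grip_force: 49.9
```

{"api": "carry_out", "payload": {
  "commands": [
    {"jaw":0.0,"translation":[0,0,0],"spin":-0.08},
    {"jaw":0.0,"translation":[0,0,0],"spin":-0.08},
    {"jaw":0.0,"translation":[0,0,0],"spin":-0.08},
    {"jaw":0.0,"translation":[0,0,0],"spin":-0.08},
    {"jaw":0.0,"translation":[0,0,0],"spin":-0.08},
    {"jaw":0.0,"translation":[0,0,0],"spin":-0.08},
    {"jaw":0.0,"translation":[0,0,0],"spin":-0.04},
    {"jaw":0.0,"translation":[0,0,0],"spin":0}
  ]
}}

```text
time: 6.93
tool_pos: [562.4, 212.5, 140.1]
tcp_rot: [180.0, -0.1, 71.2]
ft_force: [-5.2, 4.4, 7.7]
finger_gap: 11.2
grip_force: 50.1
```

Run:
```python
from h import *
w=r.snapshot("wrist"); a=r.snapshot("top"); s=r.sense(); print(s["tool_pos"],s["tcp_rot"],s["ft_force"],s["wrist_torque"])
c1=cv2.resize(w["pixels"][90:390,100:500],(533,400)); c2=cv2.resize(a["pixels"][150:220,200:270],(260,260),interpolation=cv2.INTER_CUBIC)
c2=cv2.copyMakeBorder(c2,0,140,0,0,0); cv2.imwrite("pics/t1.png",np.hstack([c1,c2]))
```

```text
[562.45841332 212.54479152 140.08390065] [ 1.79983618e+02 -1.42524370e-01  7.10302295e+01] [-5.57555596  4.52233041  8.87603084] [0.65594204 0.88970856 0.01619621]
```

View pics/t1.png

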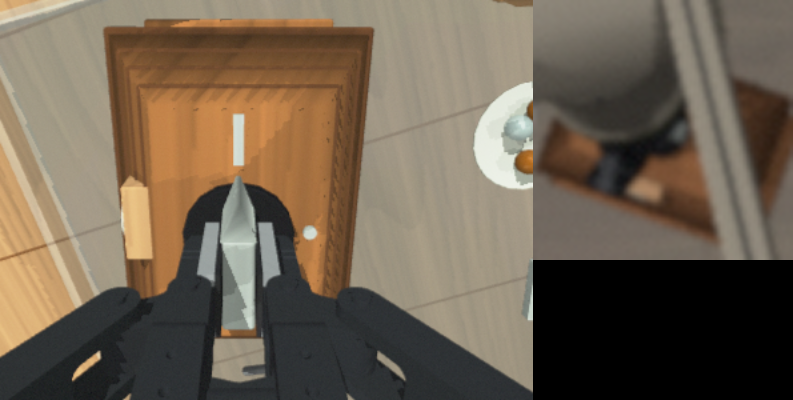

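The view shows the wing's point at (238,180) in line with the strip at (238,138). Lifting gently first.

{"api": "carry_out", "payload": {
  "commands": [
    {"jaw":0.0,"translation":[0,0,-0.001],"spin":0},
    {"jaw":0.0,"translation":[0,0,-0.001],"spin":0},
    {"jaw":0.0,"translation":[0,0,-0.001],"spin":0},
    {"jaw":0.0,"translation":[0,0,-0.0015],"spin":0},
    {"jaw":0.0,"translation":[0,0,-0.0015],"spin":0},
    {"jaw":0.0,"translation":[0,0,-0.002],"spin":0},
    {"jaw":0.0,"translation":[0,0,-0.002],"spin":0},
    {"jaw":0.0,"translation":[0,0,-0.002],"spin":0}
  ],
  "squeeze": 60
}}

```text
time: 7.7
tool_pos: [562.4, 211.1, 150.4]
tcp_rot: [-180.0, 0.0, 71.0]
ft_force: [0.6, -0.6, -2.7]
finger_gap: 10.7
grip_force: 59.7
```

Only the roof's weight (2.7 N) is felt, so the latch is free. Lifting the rest of the way.

{"api": "carry_out", "payload": {
  "commands": [
    {"jaw":0.0,"translation":[0,0,-0.003],"spin":0},
    {"jaw":0.0,"translation":[0,0,-0.005],"spin":0},
    {"jaw":0.0,"translation":[0,0,-0.006],"spin":0},
    {"jaw":0.0,"translation":[0,0,-0.007],"spin":0},
    {"jaw":0.0,"translation":[0,0,-0.007],"spin":0},
    {"jaw":0.0,"translation":[0,0,-0.007],"spin":0},
    {"jaw":0.0,"translation":[0,0,-0.007],"spin":0},
    {"jaw":0.0,"translation":[0,0,-0.007],"spin":0}
  ]
}}

```text
time: 8.37
tool_pos: [562.5, 211.2, 200.3]
tcp_rot: [180.0, -0.0, 71.0]
ft_force: [0.8, -0.5, -2.2]
finger_gap: 10.6
grip_force: 59.7
```

{"api": "carry_out", "payload": {
  "commands": [
    {"jaw":0.0,"translation":[0,0,-0.007],"spin":0},
    {"jaw":0.0,"translation":[0,0,-0.007],"spin":0},
    {"jaw":0.0,"translation":[0,0,-0.007],"spin":0},
    {"jaw":0.0,"translation":[0,0,-0.007],"spin":0},
    {"jaw":0.0,"translation":[0,0,-0.006],"spin":0},
    {"jaw":0.0,"translation":[0,0,-0.004],"spin":0},
    {"jaw":0.0,"translation":[0,0,-0.002],"spin":0},
    {"jaw":0.0,"translation":[0,0,0],"spin":0}
  ]
}}

```text
time: 9.03
tool_pos: [562.6, 211.2, 239.9]
tcp_rot: [180.0, -0.0, 71.0]
ft_force: [0.5, -0.9, -3.6]
finger_gap: 10.8
grip_force: 59.7
```

{"api": "carry_out", "payload": {
  "commands": [
    {"jaw":0.0,"translation":[0,0,0],"spin":0},
    {"jaw":0.0,"translation":[0,0,0],"spin":0},
    {"jaw":0.0,"translation":[0,0,0],"spin":0},
    {"jaw":0.0,"translation":[0,0,0],"spin":0},
    {"jaw":0.0,"translation":[0,0,0],"spin":0},
    {"jaw":0.0,"translation":[0,0,0],"spin":0},
    {"jaw":0.0,"translation":[0,0,0],"spin":0},
    {"jaw":0.0,"translation":[0,0,0],"spin":0}
  ]
}}

```text
time: 9.7
tool_pos: [562.3, 211.2, 239.3]
tcp_rot: [-180.0, -0.0, 71.0]
ft_force: [0.1, -0.0, -2.5]
finger_gap: 10.6
grip_force: 59.7
```

Run:
```python
from h import *
b=r.snapshot("scene"); s=r.sense(); print(s["tool_pos"],s["tcp_rot"],s["ft_force"],s["grip_force"],s["qd"])
cv2.imwrite("pics/end.png",b["pixels"])
```

```text
[562.3426788  211.12965462 239.30419707] [-1.79999893e+02  4.30185576e-04  7.09781497e+01] [ 0.45054795 -0.13213823 -2.84126896] 59.676076769828796 [-0.10668413  0.07280547  0.0757774   0.00820382  0.02123758 -0.0002918 ]
```

View pics/end.png

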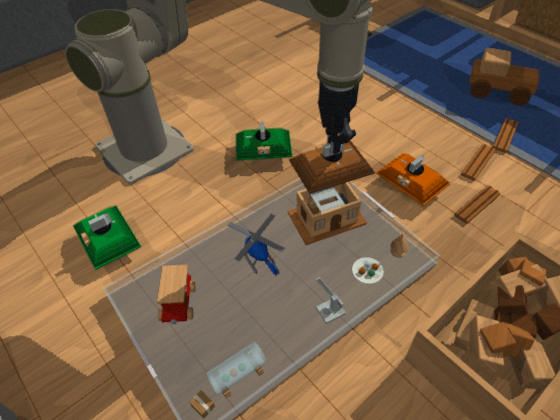

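The picture shows the roof hanging level at (332,165), about 10 cm above the open station at (328,205). The other toys have not moved. Handing in.

```bash
python3 -c "
from bench import r
print(r.hand_in())"
```

```text
the job is handed in; nothing more can be done
None
```

I turned the knob in line with the strip, lifted the roof off, and am holding it level and still about 10 cm above the station; the other toys are where they were, and the job is handed in.

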